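Lift a drink chiller out of its lidded caddy with spring tongs

TASK

A drink is waiting for its steel chiller: slide the lid of the wooden caddy fully open, then take the spring tongs out of their stand by their upper part and, with the tongs and not with your fingers, pinch the barrel-shaped chiller and lift it out, leaving the ball-shaped one in its well. Finish while holding: the job ends with the tongs in your gripper, upright, squeezing the barrel still at least 15 cm above the bar top and touching nothing else. Do not bump the jigger or the keg bungs out of place.

Things in the scene. Friction and masses are not known exactly. Their poses are not given: they have to be found in the camera images.
- caddy: Fixed dark-wood caddy, 123 (x) x 176 (y) x 54 mm. Origin: centre of its underside, z up. In its -y half two open-topped wells side by side, centres x = -25.5 and +25.5, y = -42 mm, each 43 (x) x 70 (y) mm; inner floor at z = 8, rim at 46, side rails up to 54 mm. One holds the barrel, the other the ball; which is which varies. The +y half is a solid deck over which the lid slides.
- lid (a joint): Slide of the caddy's lid along the caddy's +y axis, in m: 0 shut over both wells, 0.084 fully open at its stop. Starts shut or up to 8 mm open. It takes 1.5 to 3 N to slide and stays where left.
- lid_knob (a point): Centre of the top face of the brass knob on the lid: a round knob 22 mm across (16 mm at its foot), top at 80 mm above the bar, 28 mm tall above the lid's upper face. Moves with the lid.
- barrel: Loose barrel-shaped steel chiller: upright cylinder 26 mm across, 30 mm tall, 35 to 70 g. Origin: centre of its underside. Stands on the floor of one of the wells, near the well's middle.
- ball_center (a point): Centre of the loose ball-shaped steel chiller, 30 mm across, in the other well.
- stand: Fixed dark-wood stand for the tongs: foot 80 x 100 x 6 mm, upright sleeve 30 (x) x 72 (y) mm open at the top, rim 70 mm above the bar, inside 18 x 60 mm, inner floor at 6 mm. Origin: centre of its underside.
- tongs: Loose steel spring tongs, 70 g, 166 mm tall, upright, jaws down in the stand. Origin: midway between the jaw tips, level with their lower ends; z up to the hinge (axis along x at z = 160 mm). The arms close along the tongs' y axis. Jaws: flat pads 14 mm wide (x), 30 mm tall, 46 mm apart inside and 54 mm outside when open.
- tongs_grip (a point): Point midway between the tongs' two flat grip plates, at z = 126 mm of the tongs, 40 mm below the top of the hinge: the place to grip. Plates 20 mm wide, from z = 100 to 146 mm; outer faces about 34 mm apart in y when open, 29 mm when the jaws hold the barrel, 26 mm when shut.
- tong_left (a joint): Closing angle of the tong arms (both move alike), rad: 0 fully open, about 0.07 with the jaws on the barrel, 0.12 shut. A spring holds them open: gripped at the plates they begin to close at about 6 N and reach the barrel at about 9 N, so a grip of 3 to 5 N carries them open and one of 25 to 40 N squeezes the barrel.
- jigger: Bystander: steel double-cone bar measure, 43 mm across, 76 mm tall, loose, standing between caddy and stand. Origin: centre of its underside.
- bung: Bystander: the nearer of two tapered wooden keg bungs (the other is fixed), 41 mm across, 38 mm tall, loose, standing further back. Origin: centre of its underside.
There are look-alikes about, which are no part of the job. Several things have the shape of the tongs; the one meant has the colours described above.

How it is judged:
By the outcome, as a careful person would: the job done as asked, in the order asked, and still so for the second after the job is handed in, while the arm keeps its last pose, push and grip.
It also fails if it takes over 61 s, if anything falls off the work surface, if the arm or the gripper's body presses on something with over 40 N, if the wrist force passes 120 N, or if a joint passes its speed limit or range.

ROBOT

A 7-joint arm with a two-finger parallel gripper is mounted at the origin on a cart in front of the work surface, level with it; the furniture and walls round the work are solid. World frame = base frame: x ahead of the robot, y to its left, z up, the work surface at z = 0. Lengths are in m, angles in degrees, forces in N, time in s.
With the tool pointing down it reaches from about 0.4 to 0.9 m from the base axis. Payload 5.6 kg.
Tool frame: the origin (TCP) lies at the very end of the fingers, on their centre line; the grasp point (between the pads) lies 19 mm behind it; z points along the fingers, y is the direction in which the jaws open and shut (so a half turn about z gives the same grasp; the last joint's range is limited). The gripper opens to 92 mm and grips with 3 to 60 N. Pads are 20 mm wide; open, the fingers measure 128 mm over their backs; the gripper's body (75 mm by 189 mm) begins 69 mm behind the grasp point.
Start: joints at [67.208, 26.786, -0.665, 91.828, 0.344, 61.387, -3.226], TCP at [0.226, -0.61, 0.215] pointing down, gripper open.
Joint ranges: [-144.91, 144.91], [-17.63, 115.5], [-89.93, 88.59], [15.96, 139.68], [-74.01, 254.01], [8.47, 105.57], [-167.45, 167.45]. Speed limits (degrees/s): [147.25, 147.25, 180, 180, 180, 180, 180].

INTERFACE

Orientations are given as [roll, pitch, yaw] about the fixed x, y, z axes, in that order (R = Rz(yaw) Ry(pitch) Rx(roll)).
In Python, from workcell import arm gives the robot as it stands.
- The arm moves only by the tool carry_out, never from a script. Its arguments are lists of equal length, an entry for each row: "fingers": the opening, from 0 (shut) to 1 (fully open); "linear": the shift along the tool's x, y, z in m, a list of three; "delta_rot": the turn, a rotation vector about the tool's x, y, z in rad, a list of three. A call has 1 to 5 rows; each row shifts and turns the commanded pose from where the row before left it, along the tool's axes as they then stand; what a row does not reach is not made up. A row lasts 1/8 s, in which the tool goes at most 62.5 mm and 10.7 degrees, less where a joint would pass 70% of its speed; a pose out of reach is approached as far as the arm can. A call with a gripper value outside its range is refused whole. The fingers move at their own pace and stop on an object; the grip force is fixed at half the most. Time passes only in rows, so rows that do not move let the fingers close. It gives the time, the measured TCP pose, the force and the opening at its end, in the units of the state.
- arm.observe(): the state, without advancing time (a new reading comes with each control period).
- arm.grab_frame(name): name is "scene" or "top" or "wrist"; returns the picture (480x640x3 uint8, red, green, blue); there is no depth.
- arm.camera_params(name): a dict with "fx", "fy", "cx", "cy" (pixels), "D" ([k1, k2, p1, p2, k3] as OpenCV has them; the pictures are not rectified), "pose" (4x4, takes a point from camera to world coordinates); the wrist camera has in their place "hand_eye" (4x4, takes a point from camera to tool coordinates, whose origin is the TCP and whose axes are the flange's). Camera axes: x right, y down, z forward; pixel columns grow to the right and rows downward; lengths in m; the calibration is good to about 2 mm. A picture is of the moment at which its call begins: read the wrist's pose just before it. camera_params takes no time and is no camera call.
- arm.sign_off(): hands the job in, once; it reports no verdict.
The state is a dict: "time": time; "joint_positions": joint angles; "qvel": joint speeds; "joint_torque": joint torques, N m; "position": TCP position; "orientation": TCP orientation; "ft_force": force on the tool from outside, world axes, zero at the start; "wrist_torque": the same for the moment, N m; "grip_width": opening from 0.0 (shut) to 1.0 (fully open).
Only numpy, scipy, OpenCV 4.12 (cv2) and the standard library are available. Lean on these libraries where they do the work, as an engineer would, in place of code of your own. Each camera call takes 0.05 s, during which the arm holds its last target. There are 200 camera calls.

## Working session

There is one attempt and no reset: what is moved stays moved. The work goes in short steps, Python scripts to look and compute and a tool call to move; the robot and the scene stay as the last step left them, time stands still between calls to the robot, and variables do not carry over. Pictures are saved under pics/ and viewed, about 8 in all and at most 12, crops included, and the job is handed in when it is done.

Besides the shell and the picture viewer there is one more tool, called after "Call:" as name(argument=value, ...) on one line, values as JSON. carry_out: Moves the arm, as the interface text tells. Its arguments: {"type":"object","properties":{"fingers":{"type":"array"},"linear":{"type":"array"},"delta_rot":{"type":"array"}},"required":["fingers","linear","delta_rot"]}

```bash
mkdir -p pics; ls
cat > h.py <<'E'
import numpy as np,cv2
from workcell import arm
from scipy.spatial.transform import Rotation as R
def grab(n,f):
    o=arm.observe(); im=arm.grab_frame(n); cv2.imwrite(f,im[:,:,::-1]); return im,o
def T(o):
    M=np.eye(4); M[:3,:3]=R.from_euler('xyz',o['orientation'],degrees=True).as_matrix(); M[:3,3]=o['position']; return M
def cam(n,o=None):
    p=arm.camera_params(n); K=np.array([[p['fx'],0,p['cx']],[0,p['fy'],p['cy']],[0,0,1]]); D=np.array(p['D'],float)
    P=np.array(p['pose']) if 'pose' in p else T(o)@np.array(p['hand_eye'])
    return K,D,P
def ray(c,uv):
    K,D,P=c; q=cv2.undistortPoints(np.array([[uv]],float),K,D)[0,0]; d=P[:3,:3]@np.array([q[0],q[1],1]); return P[:3,3],d/np.linalg.norm(d)
def onz(c,uv,z):
    o,d=ray(c,uv); return o+d*(z-o[2])/d[2]
def cross(c1,u1,c2,u2):
    o,d=ray(c1,u1);p,e=ray(c2,u2); s=np.linalg.lstsq(np.c_[d,-e],p-o,rcond=None)[0]; a=o+d*s[0];b=p+e*s[1]; return (a+b)/2,np.linalg.norm(a-b)
def proj(c,X):
    K,D,P=c; W=np.linalg.inv(P); return cv2.projectPoints(np.atleast_2d(X).astype(float),cv2.Rodrigues(W[:3,:3])[0],W[:3,3],K,D)[0][:,0]
E
python3 - <<'E'
from h import *
for n in('scene','top'):
    im,o=grab(n,f'pics/{n}0.png'); c=cam(n); print(n,np.round(c[2],3).tolist(),c[0][0,0])
print(o); print(arm.camera_params('wrist')['hand_eye'])
E
```

```text
pics
scene [[-0.834, -0.405, 0.375, 0.259], [-0.552, 0.628, -0.549, 0.395], [-0.013, -0.664, -0.747, 0.784], [0.0, 0.0, 0.0, 1.0]] 458.67281141456544
top [[-0.03, -0.988, 0.15, 0.425], [-0.999, 0.034, 0.023, -0.079], [-0.028, -0.149, -0.988, 1.01], [0.0, 0.0, 0.0, 1.0]] 475.26514853100093
{'time': 0.05, 'joint_positions': array([67.2088965 , 26.83513997, -0.6655795 , 91.87863714,  0.34258271,
       61.38928164, -3.22636699]), 'qvel': array([-0.05314493,  0.01441238,  0.12618863, -0.12010219, -0.02183648,
       -0.09599925,  0.05730273]), 'joint_torque': array([ 1.47546183e-03, -5.22117841e+01, -1.25464945e-02, -2.44637918e+01,
       -5.68920560e-02,  1.38810070e-02,  7.88901275e-05]), 'position': array([ 0.22554585, -0.60899588,  0.21366661]), 'orientation': array([-1.79899091e+02,  5.69537518e-03,  2.03232292e+01]), 'ft_force': array([ 0.23474638, -0.21906245,  0.00506919]), 'wrist_torque': array([-0.0028174 , -0.02670573,  0.01050568]), 'grip_width': 0.9972207354396069}
[[ 1.45136979e-04 -9.71138525e-01 -2.38516129e-01  6.60130046e-02]
 [ 9.99999849e-01  1.44705511e-05  5.49581481e-04 -8.22578964e-04]
 [-5.30268289e-04 -2.38516173e-01  9.71138380e-01 -1.71116461e-01]
 [ 0.00000000e+00  0.00000000e+00  0.00000000e+00  1.00000000e+00]]
```

View pics/scene0.png

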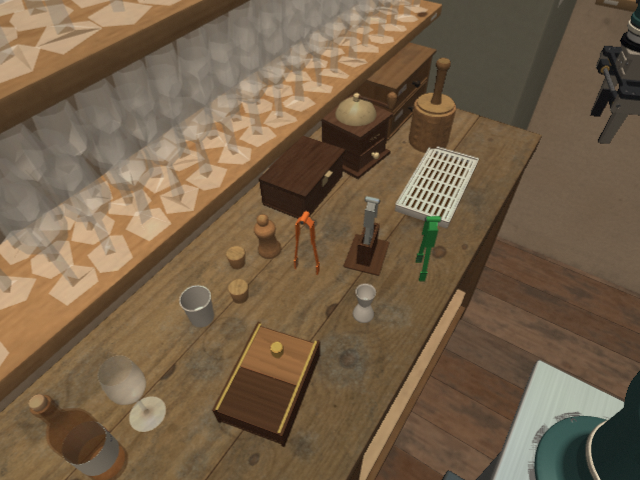

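View pics/top0.png

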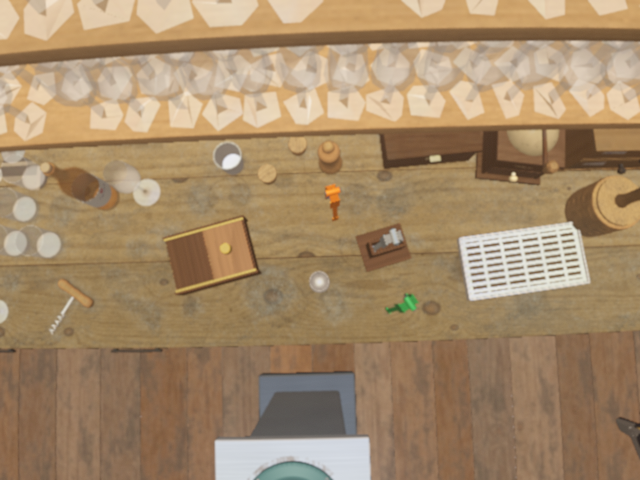

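Scene: the caddy (scene ~(268,380), top ~(210,255)) has its light lid shut, with the knob at top (225,248). Three things are tongs-shaped: orange (scene (306,240), top (334,200)), green (scene (428,245), top (403,303)), and the steel one in the dark stand (scene (371,220), top (390,240)). The steel one fits the description.

Run:
```python
from h import *
s,t=cam('scene'),cam('top')
for n,a,b in(('knob',(277,347),(225,248)),('tongtop',(372,199),(396,236)),('jig',(366,290),(319,281))):
    X,g=cross(s,a,t,b); print(n,X.round(3),g.round(4))
for n,u,z in(('jig',(319,282),.076),('bung',(267,173),.038),('green',(408,300),.16),('orange',(333,188),.16)): print(n,onz(t,u,z).round(3))
print('foot',[onz(t,u,.006).round(3).tolist() for u in((357,239),(402,225),(410,259),(366,271))])
print('caddy',[onz(t,u,.054).round(3).tolist() for u in((165,239),(243,218),(257,269),(179,293))])
si,ti=cv2.imread('pics/scene0.png'),cv2.imread('pics/top0.png')
a=cv2.resize(si[180:290,280:460],(400*1,244),interpolation=2); b=cv2.resize(ti[180:320,310:430],(400,467)[:2],interpolation=2); c=cv2.resize(ti[205:305,155:270],(400,348),interpolation=2)
o=np.zeros((600,800,3),np.uint8); o[:244,:400]=a; o[250:598,:400]=c; o[:467,400:]=b; cv2.imwrite('pics/crop.png',o)
```

```text
knob [0.539 0.116 0.079] 0.001
tongtop [ 0.541 -0.209  0.168] 0.0032
jig [ 0.468 -0.068  0.083] 0.0023
jig [ 0.466 -0.069  0.076]
bung [0.7   0.035 0.038]
green [ 0.425 -0.226  0.16 ]
orange [ 0.633 -0.101  0.16 ]
foot [[0.557, -0.151, 0.006], [0.584, -0.249, 0.006], [0.511, -0.262, 0.006], [0.489, -0.167, 0.006]]
caddy [[0.564, 0.247, 0.054], [0.602, 0.084, 0.054], [0.497, 0.056, 0.054], [0.452, 0.216, 0.054]]
```

View pics/crop.png

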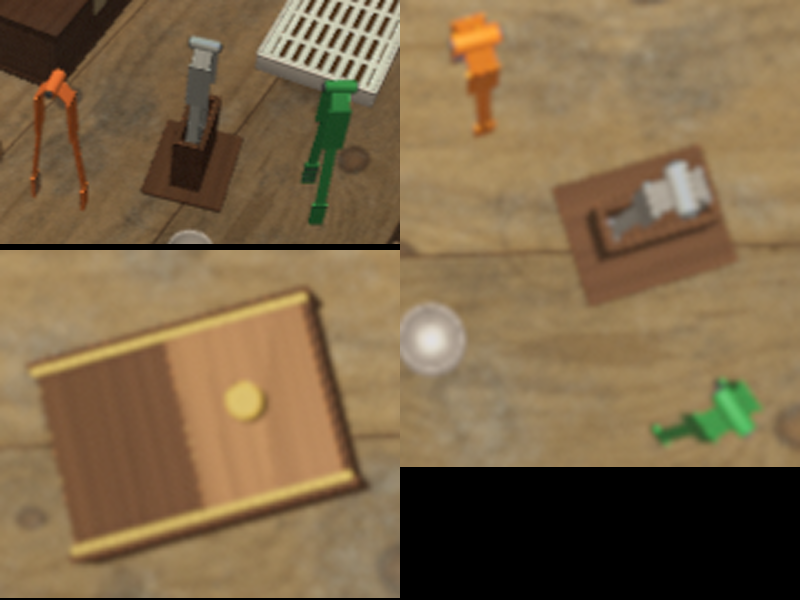

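Call:
carry_out(fingers=[1, 1, 1, 1, 1], linear=[[0, 0, -0.046], [0.046, -0.04, 0], [0.046, -0.04, 0], [0.046, -0.04, 0], [0.046, -0.04, 0]], delta_rot=[[0, 0, 0.101], [0, 0, 0], [0, 0, 0], [0, 0, 0], [0, 0, 0]])

```text
time: 0.72
position: [0.3645, -0.4065, 0.2604]
orientation: [-180.0, 0.0, 14.5]
ft_force: [1.1, -0.4, -0.0]
grip_width: 0.999
```

Call:
carry_out(fingers=[1, 1, 1, 1, 1], linear=[[0.046, -0.04, 0], [0.046, -0.04, 0], [0.046, -0.04, 0], [0.045, -0.04, 0], [0, 0, 0]], delta_rot=[[0, 0, 0], [0, 0, 0], [0, 0, 0], [0, 0, 0], [0, 0, 0]])

```text
time: 1.35
position: [0.503, -0.2021, 0.2604]
orientation: [-179.9, -0.1, 15.1]
ft_force: [-1.1, -0.4, 0.1]
grip_width: 0.999
```

Run:
```python
from h import *
im,o=grab('wrist','pics/w1.png'); print(o['position'],o['orientation'],o['qvel'].round(2)); np.save('w1.npy',T(o))
```

```text
[ 0.50301931 -0.20214045  0.26035784] [-1.79887469e+02 -6.26976817e-02  1.50822984e+01] [ 3.29 -0.46  4.74  0.72  1.67  0.48  1.9 ]
```

View pics/w1.png

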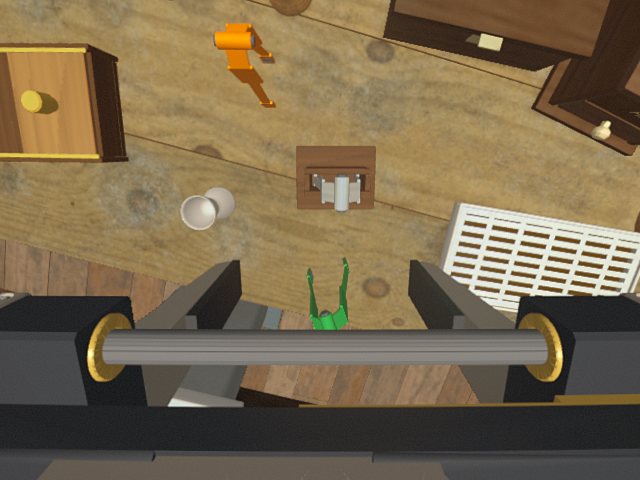

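The wrist picture shows the stand foot at (336,178), square to the image, with the steel hinge bar at (342,193). The jigger is at (207,205) and the knob at (32,101).

Run:
```python
from h import *
im=cv2.imread('pics/w1.png'); P=np.load('w1.npy')
p=arm.camera_params('wrist'); K=np.array([[p['fx'],0,p['cx']],[0,p['fy'],p['cy']],[0,0,1]]); c=(K,np.array(p['D'],float),P@np.array(p['hand_eye']))
def ang(a,b): d=b-a; return np.degrees(np.arctan2(-d[0],d[1])).round(1)
f=[onz(c,u,.006) for u in((297,147),(376,147),(374.5,210),(298,209.5))]
print('foot',np.round(f,4).tolist(),np.mean(f,0).round(4),ang(f[1],f[0]),ang(f[2],f[3]))
h=cv2.cvtColor(im,cv2.COLOR_BGR2HSV)
m=((h[...,1]<60)&(h[...,2]>110)).astype(np.uint8); r=np.zeros_like(m); r[165:216,305:372]=1; m*=r
ys,xs=np.where(m); print(len(xs),xs.min(),xs.max(),ys.min(),ys.max())
m2=((h[...,1]<60)&(h[...,2]>165)).astype(np.uint8)*r
cs,_=cv2.findContours(m2,0,1); 
for k in cs:
    if cv2.contourArea(k)>20:
        q=cv2.minAreaRect(k); print(q, onz(c,q[0],.166).round(4))
m=cv2.inRange(h,(22,110,90),(35,255,255)); m[:, 60:]=0; m[:80]=0; m[125:]=0
k=max(cv2.findContours(m,0,1)[0],key=cv2.contourArea); q=cv2.minEnclosingCircle(k); print(q,onz(c,q[0],.08))
print('wheels',cv2.imwrite('pics/c2.png',cv2.resize(im[140:220,290:380],None,fx=7,fy=7,interpolation=2)))
print('rail',[onz(c,u,.054).round(4).tolist() for u in((0,51),(86,48),(0,157),(101,155))], ang(onz(c,(86,48),.054),onz(c,(0,51),.054)),ang(onz(c,(101,155),.054),onz(c,(0,157),.054)))
```

```text
foot [[0.5634, -0.1493, 0.006], [0.5891, -0.2443, 0.006], [0.5126, -0.2658, 0.006], [0.4873, -0.1696, 0.006]] [ 0.5381 -0.2072  0.006 ] 15.1 14.7
1115 314 360 174 212
((354.0, 191.0), (22.0, 10.0), 90.0) [ 0.5433 -0.2149  0.166 ]
((327.5, 191.0), (22.0, 11.0), 90.0) [ 0.5377 -0.1944  0.166 ]
((341.2444763183594, 193.85496520996094), (12.56156063079834, 32.37623977661133), 3.0127875804901123) [ 0.5384 -0.2057  0.166 ]
((30.558822631835938, 101.14705657958984), 11.255627632141113) [0.53858537 0.11730242 0.08      ]
wheels True
rail [[0.5793, 0.1757, 0.054], [0.6049, 0.0854, 0.054], [0.467, 0.1705, 0.054], [0.4988, 0.0573, 0.054]] 15.8 15.7
```

View pics/c2.png

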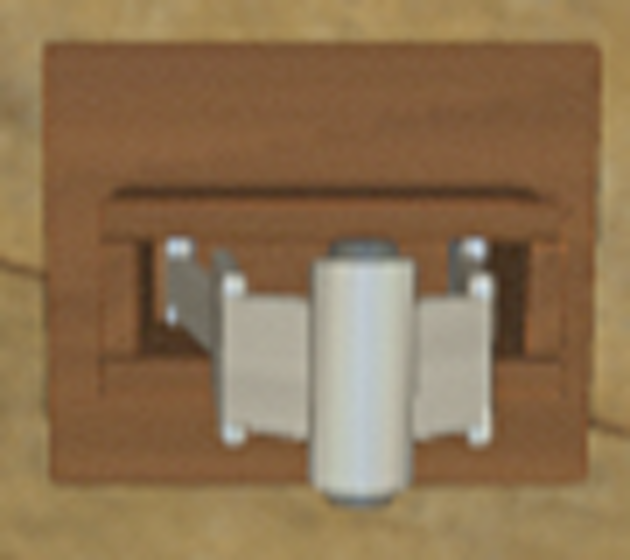

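Call:
carry_out(fingers=[0, 0, 0, 0, 0], linear=[[0.0231, -0.0518, 0], [0.0231, -0.0518, 0], [0.0231, -0.0518, 0], [0.0231, -0.0518, 0], [0.0231, -0.0518, 0]], delta_rot=[[0, 0, 0], [0, 0, 0], [0, 0, 0], [0, 0, 0], [0, 0, 0]])

```text
time: 2.02
position: [0.5476, 0.0714, 0.2604]
orientation: [179.9, 0.0, 14.3]
ft_force: [0.3, 0.0, 0.3]
grip_width: 0.475
```

Call:
carry_out(fingers=[0, 0, 0], linear=[[0, 0, 0.04], [0, 0, 0.04], [0, 0, 0]], delta_rot=[[0, 0, 0], [0, 0, 0], [0, 0, 0]])

```text
time: 2.4
position: [0.5453, 0.0698, 0.1777]
orientation: [-180.0, 0.4, 14.4]
ft_force: [0.6, 0.0, 0.9]
grip_width: 0.152
```

Call:
carry_out(fingers=[0, 0, 0, 0], linear=[[0, 0, 0.045], [0, 0, 0.045], [0, 0, 0.025], [0, 0, 0]], delta_rot=[[0, 0, 0], [0, 0, 0], [0, 0, 0], [0, 0, 0]])

```text
time: 2.9
position: [0.5474, 0.0708, 0.0654]
orientation: [180.0, 0.1, 14.4]
ft_force: [0.5, -0.2, -0.5]
grip_width: 0.004
```

Run:
```python
from h import *
im,o=grab('wrist','pics/w2.png'); c=cam('wrist',o); print(o['position'],o['orientation'],o['grip_width'])
h=cv2.cvtColor(im[:,:,::-1].copy(),cv2.COLOR_BGR2HSV); m=cv2.inRange(h,(22,110,90),(35,255,255))
for k in cv2.findContours(m,0,1)[0]:
    if cv2.contourArea(k)>150: q=cv2.minAreaRect(k); print(np.round(q[0]),np.round(q[1]),q[2],onz(c,q[0],.08).round(4))
```

```text
[0.54736908 0.07075627 0.0653757 ] [1.79981366e+02 1.09571783e-01 1.44398708e+01] 0.003810781547334131
[232. 278.] [40. 38.] 45.0 [0.5396 0.1176 0.08  ]
[169. 166.] [311.   8.] 0.3978809714317322 [0.5868 0.1566 0.08  ]
```

View pics/w2.png

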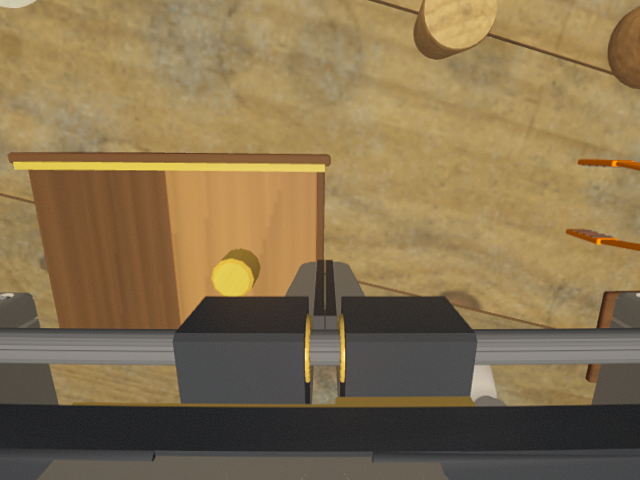

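Call:
carry_out(fingers=[0, 0, 0, 0, 0], linear=[[0, -0.017, 0], [0, -0.017, 0], [0, -0.017, 0], [0, -0.017, 0], [0, -0.017, 0]], delta_rot=[[0, 0, 0], [0, 0, 0], [0, 0, 0], [0, 0, 0], [0, 0, 0]])

```text
time: 3.58
position: [0.526, 0.1556, 0.0658]
orientation: [180.0, -0.0, 14.6]
ft_force: [1.8, -1.4, 1.9]
grip_width: 0.009
```

Call:
carry_out(fingers=[0, 0, 0, 0], linear=[[0, -0.005, 0], [0, -0.004, 0], [0, -0.003, 0], [0, 0, 0]], delta_rot=[[0, 0, 0], [0, 0, 0], [0, 0, 0], [0, 0, 0]])

```text
time: 4.08
position: [0.5229, 0.1658, 0.0654]
orientation: [-180.0, 0.0, 14.5]
ft_force: [0.9, -0.2, 0.5]
grip_width: 0.002
```

Call:
carry_out(fingers=[0, 0, 0], linear=[[0, -0.003, 0], [0, -0.003, 0], [0, 0, 0]], delta_rot=[[0, 0, 0], [0, 0, 0], [0, 0, 0]])

```text
time: 4.45
position: [0.5219, 0.1701, 0.0654]
orientation: [179.9, 0.0, 14.5]
ft_force: [1.3, -4.3, 1.1]
grip_width: 0.003
```

Call:
carry_out(fingers=[0, 0, 0], linear=[[0, -0.003, 0], [0, -0.002, 0], [0, 0, 0]], delta_rot=[[0, 0, 0], [0, 0, 0], [0, 0, 0]])

```text
time: 4.82
position: [0.5217, 0.1704, 0.0654]
orientation: [179.6, 0.1, 14.3]
ft_force: [4.0, -13.2, 2.9]
grip_width: 0.004
```

The lid stopped: force rose to 13 N with no more travel. Now retreating and looking at the wells.

Call:
carry_out(fingers=[0, 0, 0.4, 1, 1], linear=[[0, 0.014, 0], [0, 0.01, -0.06], [0.01, 0.02, -0.06], [0.01, 0.02, -0.04], [0, 0, 0]], delta_rot=[[0, 0, 0], [0, 0, 0], [0, 0, 0], [0, 0, 0], [0, 0, 0]])

```text
time: 5.45
position: [0.5582, 0.1196, 0.2275]
orientation: [180.0, -0.4, 14.4]
ft_force: [-0.8, 1.1, -1.2]
grip_width: 0.307
```

Call:
carry_out(fingers=[1, 1, 1], linear=[[0, 0, 0], [0, 0, 0], [0, 0, 0]], delta_rot=[[0, 0, 0], [0, 0, 0], [0, 0, 0]])

```text
time: 5.82
position: [0.5546, 0.1206, 0.2229]
orientation: [-180.0, 0.1, 14.6]
ft_force: [-0.3, -0.2, -0.0]
grip_width: 0.634
```

Run:
```python
from h import *
im,o=grab('wrist','pics/w3.png'); np.save('w3.npy',T(o)); c=cam('wrist',o); print(o['position'],o['orientation'],o['grip_width'])
h=cv2.cvtColor(im[:,:,::-1].copy(),cv2.COLOR_BGR2HSV); m=cv2.inRange(h,(22,110,90),(35,255,255))
for k in cv2.findContours(m,0,1)[0]:
    if cv2.contourArea(k)>150: q=cv2.minAreaRect(k); print(np.round(q[0]),np.round(q[1]),q[2],onz(c,q[0],.08).round(4))
```

```text
[0.55456019 0.12057651 0.22290783] [-1.79973854e+02  1.29297991e-01  1.46057558e+01] 0.6337141001731433
[170. 356.] [49.  9.] 87.45519256591797 [0.3688 0.2453 0.08  ]
[318. 280.] [94.  4.] 0.795723557472229 [0.4947 0.1125 0.08  ]
[243. 235.] [20. 20.] 0.0 [0.5212 0.195  0.08  ]
[287. 178.] [167.   5.] 0.8425243496894836 [0.5853 0.1662 0.08  ]
```

View pics/w3.png

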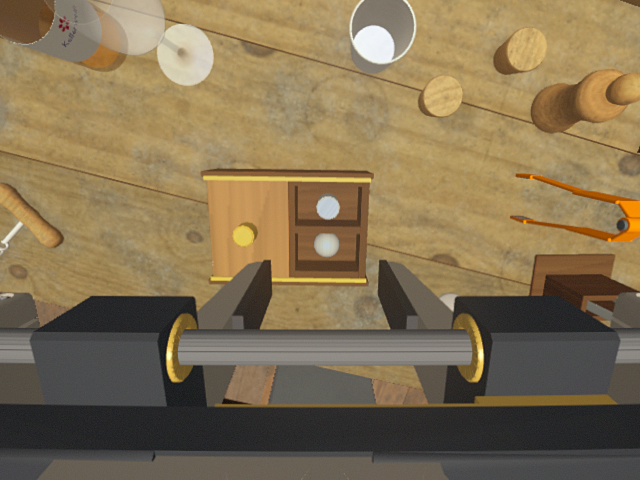

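Lid open, with the knob at (243,235). Barrel candidate: the flat disc at (328,207), far (+x) well. The ball looks to be at (327,245), near well. Measuring both and confirming in a crop.

Run:
```python
from h import *
im=cv2.imread('pics/w3.png'); P=np.load('w3.npy')
p=arm.camera_params('wrist'); c=(np.array([[p['fx'],0,p['cx']],[0,p['fy'],p['cy']],[0,0,1]]),np.array(p['D'],float),P@np.array(p['hand_eye']))
h=cv2.cvtColor(im,cv2.COLOR_BGR2HSV); m=((h[...,1]<70)&(h[...,2]>90)).astype(np.uint8); r=np.zeros_like(m); r[185:268,292:362]=1; m*=r
for k in cv2.findContours(m,0,1)[0]:
    if cv2.contourArea(k)>100:
        q=cv2.minEnclosingCircle(k); e=cv2.minAreaRect(k); print(e,q); 
        for z in(.038,.023):
            X=onz(c,q[0],z); print(z,X.round(4), 'diam',np.linalg.norm(onz(c,(q[0][0]+q[1],q[0][1]),z)-onz(c,(q[0][0]-q[1],q[0][1]),z)).round(4))
f=[onz(c,u,.054) for u in((205,178),(370,178),(367,281),(211,280))]
print(np.round(f,4).tolist(),np.mean(f,0))
w=[onz(c,u,.046) for u in((294,184),(361,186),(358,271),(294,270))]; print('wells rim',np.round(w,4).tolist(),np.mean(w,0))
for a,b in((f[1],f[0]),(f[2],f[3])): print(np.degrees(np.arctan2(-(b-a)[0],(b-a)[1])),np.linalg.norm(b-a))
print(c[2][:3,3])
cv2.imwrite('pics/c3.png',cv2.resize(im[160:300,190:390],None,fx=4,fy=4,interpolation=2))
```

```text
((326.0, 244.5), (23.0, 24.0), 90.0) ((326.27777099609375, 243.72222900390625), 12.855664253234863)
0.038 [0.5218 0.1107 0.038 ] diam 0.0287
0.023 [0.5177 0.1096 0.023 ] diam 0.0299
((327.5000305175781, 206.50001525878906), (24.041629791259766, 24.041629791259766), 45.0) ((327.5, 206.11538696289062), 13.12501049041748)
0.038 [0.5632 0.1202 0.038 ] diam 0.0285
0.023 [0.5608 0.1194 0.023 ] diam 0.0297
[[0.5622, 0.249, 0.054], [0.6045, 0.0865, 0.054], [0.4963, 0.0579, 0.054], [0.4541, 0.224, 0.054]] [0.52929466 0.15436474 0.054     ]
wells rim [[0.5781, 0.1604, 0.046], [0.5938, 0.0921, 0.046], [0.5024, 0.0691, 0.046], [0.4855, 0.1384, 0.046]] [0.5399659 0.1149794 0.046    ]
14.572271571414776 0.16793523475903024
14.25516414641435 0.1713530640279488
[0.61856009 0.13796985 0.39387549]
```

View pics/c3.png

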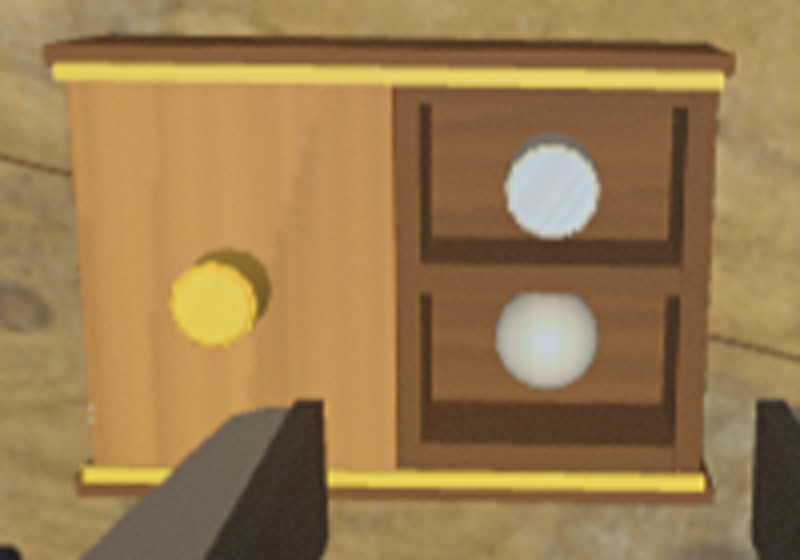

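The crop confirms it: the flat-topped disc (barrel) is in the far well at (0.562, 0.1195), 2 mm from the expected well centre, and the glossy ball is in the near well. Now to the tongs.

Call:
carry_out(fingers=[0.8, 0.8, 0.8, 0.8, 0.8], linear=[[-0.012, 0.04, -0.03], [-0.0171, 0.0544, -0.007], [-0.0171, 0.0544, 0], [-0.0171, 0.0544, 0], [-0.0171, 0.0544, 0]], delta_rot=[[0, 0, 0], [0, 0, 0], [0, 0, 0], [0, 0, 0], [0, 0, 0]])

```text
time: 6.5
position: [0.5419, -0.1509, 0.2609]
orientation: [-180.0, 0.0, 14.6]
ft_force: [0.2, -0.1, -0.6]
grip_width: 0.799
```

Call:
carry_out(fingers=[0.8, 0.8, 0.8, 0.8, 0.8], linear=[[-0.0175, 0.0544, 0], [0, 0, 0], [0, 0, 0], [0, 0, 0], [0, 0, 0]], delta_rot=[[0, 0, 0], [0, 0, 0], [0, 0, 0], [0, 0, 0], [0, 0, 0]])

```text
time: 7.12
position: [0.5393, -0.2051, 0.2612]
orientation: [-180.0, -0.0, 14.7]
ft_force: [-0.1, 0.3, 0.4]
grip_width: 0.801
```

Run:
```python
from h import *
im,o=grab('wrist','pics/w4.png'); c=cam('wrist',o); print(o['position'],o['orientation'],o['grip_width'],o['qvel'].round(1))
```

```text
[ 0.53934577 -0.20506836  0.26120982] [-1.79989150e+02 -9.21200704e-03  1.46753104e+01] 0.800676365807993 [ 0.2  0.   0.4  0.  -0.   0.1  0.1]
```

View pics/w4.png

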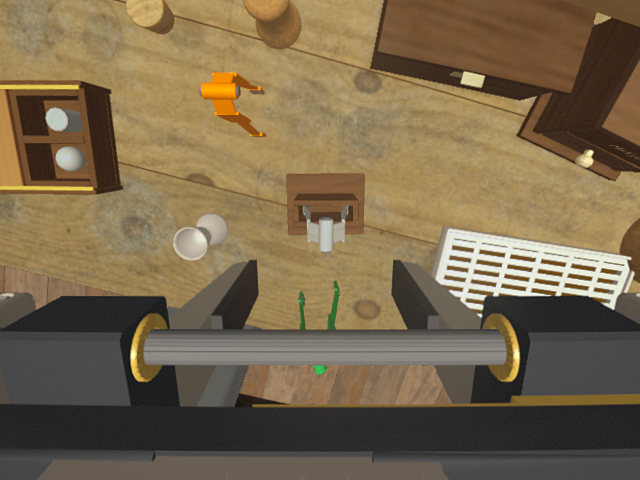

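Hinge bar at (325,235), with the fingers centred on column ~325, so aligned sideways. Checking x, and checking the green tongs' clearance.

Run:
```python
from h import *
c=cam('wrist',arm.observe())
print([onz(c,u,z).round(4).tolist() for u,z in(((325.5,234.5),.170),((325.5,234.5),.166),((325.5,217),.166),((325.5,252),.166),((310,230),.152),((341,230),.152),((336,284),.01))])
f=[onz(c,u,.006) for u in((287,174),(364,174),(364,235),(288.5,234.5))]; print(np.mean(f,0))
```

```text
[[0.5396, -0.2054, 0.17], [0.5387, -0.2057, 0.166], [0.553, -0.202, 0.166], [0.524, -0.2096, 0.166], [0.5358, -0.1926, 0.152], [0.5426, -0.2187, 0.152], [0.4373, -0.2477, 0.01]]
[ 0.53842433 -0.20686157  0.006     ]
```

Call:
carry_out(fingers=[0.75, 0.75, 0.75, 0.75, 0.75], linear=[[-0.001, 0.001, 0.04], [0, 0, 0.04], [0, 0, 0.04], [0, 0, 0.028], [0, 0, 0]], delta_rot=[[0, 0, 0], [0, 0, 0], [0, 0, 0], [0, 0, 0], [0, 0, 0]])

```text
time: 7.8
position: [0.5369, -0.2067, 0.1112]
orientation: [-179.8, 0.2, 14.6]
ft_force: [1.3, 0.5, -0.0]
grip_width: 0.753
```

Call:
carry_out(fingers=[0.5, 0.42, 0.36, 0.36, 0.36], linear=[[0, 0, 0], [0, 0, 0], [0, 0, 0], [0, 0, 0], [0, 0, 0]], delta_rot=[[0, 0, 0], [0, 0, 0], [0, 0, 0], [0, 0, 0], [0, 0, 0]])

```text
time: 8.43
position: [0.5387, -0.2083, 0.1137]
orientation: [179.9, -0.1, 14.5]
ft_force: [0.9, -0.3, 1.7]
grip_width: 0.366
```

Call:
carry_out(fingers=[0.36, 0.36, 0.36], linear=[[0, 0, 0], [0, 0, 0], [0, 0, 0]], delta_rot=[[0, 0, 0], [0, 0, 0], [0, 0, 0]])

```text
time: 8.8
position: [0.5386, -0.2078, 0.1135]
orientation: [180.0, -0.0, 14.5]
ft_force: [0.4, 0.5, 4.3]
grip_width: 0.361
```

Call:
carry_out(fingers=[0.35, 0.35, 0.35, 0.35], linear=[[0, 0, 0], [0, 0, 0], [0, 0, 0], [0, 0, -0.01]], delta_rot=[[0, 0, 0], [0, 0, 0], [0, 0, 0], [0, 0, 0]])

```text
time: 9.3
position: [0.5369, -0.2071, 0.1222]
orientation: [-179.9, 0.2, 14.5]
ft_force: [-0.3, 0.2, -0.3]
grip_width: 0.35
```

Call:
carry_out(fingers=[0.35, 0.35, 0.35, 0.35, 0.35], linear=[[0, 0, -0.03], [0, 0, -0.04], [0, 0, -0.04], [0, 0, -0.03], [0, 0, 0]], delta_rot=[[0, 0, 0], [0, 0, 0], [0, 0, 0], [0, 0, 0], [0, 0, 0]])

```text
time: 9.93
position: [0.5392, -0.2077, 0.2653]
orientation: [179.9, -0.2, 14.6]
ft_force: [-0.4, -1.2, -0.5]
grip_width: 0.353
```

Run:
```python
from h import *
im,o=grab('wrist','pics/w5.png');c=cam('wrist',o)
im2,_=grab('scene','pics/s5.png'); print(o['position'],o['orientation'],o['grip_width'],o['ft_force'])
p=proj(cam('scene'),o['position'])[0].astype(int); print(p)
x0,y0=max(p[0]-60,0),max(p[1]-60,0)
q=np.zeros((560,800,3),np.uint8); a=cv2.resize(im2[y0:y0+140,x0:x0+120],(400,467),interpolation=2); q[:467,:400]=a
q[:400,400:]=cv2.resize(im[170:350,235:415],(400,400),interpolation=2); cv2.imwrite('pics/c5.png',q[:,:,::-1])
```

```text
[ 0.53917133 -0.20770119  0.26527996] [ 1.79885071e+02 -1.78462260e-01  1.45518657e+01] 0.3530201544693661 [-0.36196574 -1.2296569  -0.46384077]
[377 159]
```

View pics/c5.png

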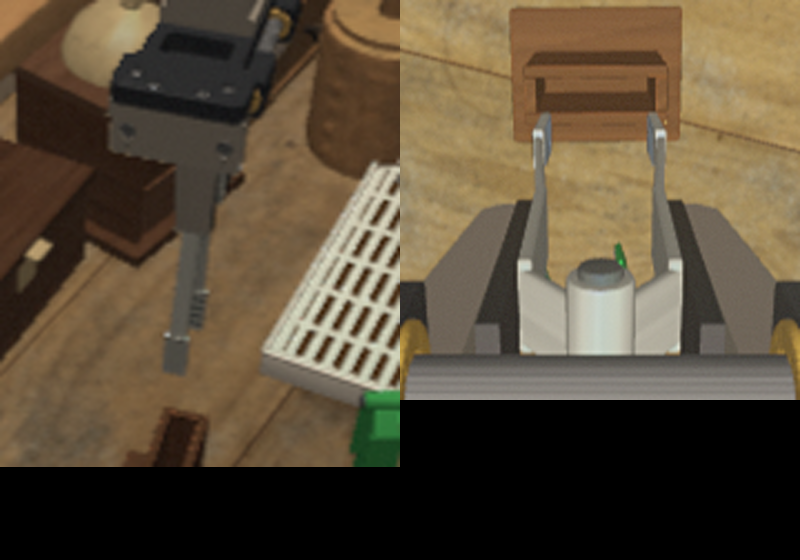

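Tongs free of the stand and hanging straight. Jaw tips are at wrist pixels ~(298,232) and (351,232). Comparing these with where an upright tongs would put them.

Run:
```python
from h import *
o=arm.observe(); c=cam('wrist',o); M=T(o)
for z in(.077,.107): print(z,proj(c,[ (M@[x,y,z,1])[:3] for x in(-.007,.007) for y in(-.0225,.0225)]).round(1).tolist())
for z in (.107,): print([((p-[235,170])/.45+[400,0]).round().tolist() for p in proj(c,[ (M@[x,y,z,1])[:3] for x in(-.007,.007) for y in(-.0225,.0225)])])
```

```text
0.077 [[296.5, 248.0], [354.2, 248.0], [296.1, 230.6], [354.6, 230.6]]
0.107 [[299.3, 238.3], [351.2, 238.3], [299.0, 222.5], [351.5, 222.5]]
[[543.0, 152.0], [658.0, 152.0], [542.0, 117.0], [659.0, 117.0]]
```

Call:
carry_out(fingers=[0.35, 0.35, 0.35, 0.35, 0.35], linear=[[0.006, -0.018, 0], [0.0116, -0.0346, 0], [0.0116, -0.0346, 0], [0.0116, -0.0346, 0], [0.0116, -0.0346, 0]], delta_rot=[[0, 0, 0], [0, 0, 0], [0, 0, 0], [0, 0, 0], [0, 0, 0]])

```text
time: 10.65
position: [0.5488, -0.0403, 0.2618]
orientation: [-179.9, 0.1, 14.6]
ft_force: [0.3, 0.2, -1.6]
grip_width: 0.351
```

Call:
carry_out(fingers=[0.35, 0.35, 0.35, 0.35, 0.35], linear=[[0.0116, -0.0346, 0], [0.0116, -0.0346, 0], [0.0116, -0.0346, 0], [0.0116, -0.0346, 0], [0.0056, -0.016, 0]], delta_rot=[[0, 0, 0], [0, 0, 0], [0, 0, 0], [0, 0, 0], [0, 0, 0]])

```text
time: 11.28
position: [0.5599, 0.1228, 0.262]
orientation: [-179.9, 0.1, 14.8]
ft_force: [0.4, 0.1, -1.5]
grip_width: 0.347
```

Call:
carry_out(fingers=[0.35, 0.35, 0.35, 0.35], linear=[[0, 0, 0.04], [0, 0, 0.03], [0, 0, 0], [0, 0, 0]], delta_rot=[[0, 0, 0], [0, 0, 0], [0, 0, 0], [0, 0, 0]])

```text
time: 11.78
position: [0.5619, 0.1194, 0.194]
orientation: [180.0, -0.1, 14.5]
ft_force: [0.2, 0.9, 0.8]
grip_width: 0.352
```

Run:
```python
from h import *
im,o=grab('wrist','pics/w6.png');c=cam('wrist',o); M=T(o); print(o['position'],o['orientation'],o['grip_width'],o['ft_force'])
t=M@[0,0,.107,1]; print('tip',t, 'barrel top expected px',proj(c,[.5617,.1195,.038]),'tips',proj(c,[(M@[x,y,.107,1])[:3] for x in(-.007,.007) for y in(-.02,.02)]).round(0).tolist())
h=cv2.cvtColor(im[:,:,::-1].copy(),cv2.COLOR_BGR2HSV)
cv2.imwrite('pics/c6.png',cv2.resize(im[140:340,225:425,::-1],(600,600),interpolation=2))
```

```text
[0.56185009 0.11939734 0.19397957] [ 1.79999139e+02 -5.65958457e-02  1.45212186e+01] 0.3524489403510787 [0.19615261 0.92743118 0.79158117]
tip [0.56195281 0.11942229 0.08697962 1.        ] barrel top expected px [[324.9739648  219.45704364]] tips [[302.0, 238.0], [348.0, 238.0], [302.0, 222.0], [349.0, 222.0]]
```

View pics/c6.png

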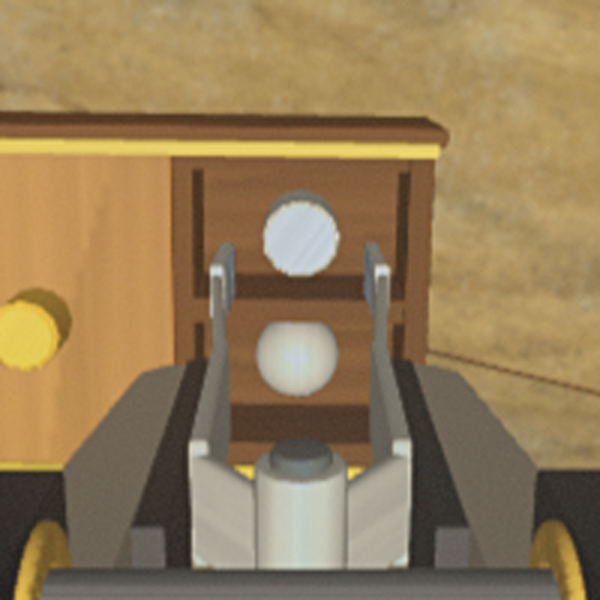

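Barrel top at (325,219), exactly as predicted, and centred between the jaws. Descending.

Call:
carry_out(fingers=[0.35, 0.35, 0.35, 0.35, 0.35], linear=[[0, 0, 0.02], [0, 0, 0.02], [0, 0, 0.02], [0, 0, 0.01], [0, 0, 0.002]], delta_rot=[[0, 0, 0], [0, 0, 0], [0, 0, 0], [0, 0, 0], [0, 0, 0]])

```text
time: 12.45
position: [0.5617, 0.1193, 0.1215]
orientation: [180.0, -0.0, 14.5]
ft_force: [0.4, -0.9, 0.3]
grip_width: 0.35
```

Call:
carry_out(fingers=[0.35, 0.35], linear=[[0, 0, 0], [0, 0, 0]], delta_rot=[[0, 0, 0], [0, 0, 0]])

```text
time: 12.7
position: [0.5619, 0.1194, 0.122]
orientation: [180.0, -0.1, 14.5]
ft_force: [-0.2, 0.4, -0.8]
grip_width: 0.352
```

Call:
carry_out(fingers=[0.33, 0.31, 0.29, 0.2, 0], linear=[[0, 0, 0], [0, 0, 0], [0, 0, 0], [0, 0, 0], [0, 0, 0]], delta_rot=[[0, 0, 0], [0, 0, 0], [0, 0, 0], [0, 0, 0], [0, 0, 0]])

```text
time: 13.32
position: [0.5614, 0.1193, 0.1212]
orientation: [180.0, -0.0, 14.5]
ft_force: [0.2, -0.3, 0.1]
grip_width: 0.327
```

Call:
carry_out(fingers=[0, 0, 0, 0], linear=[[0, 0, 0], [0, 0, 0], [0, 0, 0], [0, 0, 0]], delta_rot=[[0, 0, 0], [0, 0, 0], [0, 0, 0], [0, 0, 0]])

```text
time: 13.82
position: [0.5613, 0.1193, 0.1211]
orientation: [180.0, 0.0, 14.5]
ft_force: [-0.2, 0.3, 0.2]
grip_width: 0.325
```

Stopped at 29.9 mm across the plates (about 29 expected on the barrel). Lifting.

Call:
carry_out(fingers=[0, 0, 0, 0, 0], linear=[[0, 0, -0.006], [0, 0, -0.015], [0, 0, -0.025], [0, 0, -0.03], [0, 0, -0.03]], delta_rot=[[0, 0, 0], [0, 0, 0], [0, 0, 0], [0, 0, 0], [0, 0, 0]])

```text
time: 14.45
position: [0.5613, 0.1194, 0.2291]
orientation: [180.0, -0.0, 14.5]
ft_force: [0.2, -0.8, -1.6]
grip_width: 0.326
```

Call:
carry_out(fingers=[0, 0, 0, 0, 0], linear=[[0, 0, -0.03], [0, 0, -0.03], [0, 0, -0.025], [0, 0, -0.015], [0, 0, -0.006]], delta_rot=[[0, 0, 0], [0, 0, 0], [0, 0, 0], [0, 0, 0], [0, 0, 0]])

```text
time: 15.08
position: [0.5614, 0.1194, 0.3341]
orientation: [180.0, -0.1, 14.5]
ft_force: [-0.2, 0.9, -2.2]
grip_width: 0.326
```

Call:
carry_out(fingers=[0, 0, 0, 0, 0], linear=[[0, 0, 0], [0, 0, 0], [0, 0, 0], [0, 0, 0], [0, 0, 0]], delta_rot=[[0, 0, 0], [0, 0, 0], [0, 0, 0], [0, 0, 0], [0, 0, 0]])

```text
time: 15.7
position: [0.5613, 0.1193, 0.3329]
orientation: [-180.0, 0.0, 14.5]
ft_force: [-0.4, 0.0, -0.5]
grip_width: 0.327
```

Run:
```python
from h import *
im,o=grab('wrist','pics/w7.png')
im2,_=grab('scene','pics/s7.png'); print(o['position'],o['orientation'],o['grip_width'],o['ft_force'],o['qvel'].round(1))
p=proj(cam('scene'),o['position']-[0,0,.08])[0].astype(int); print(p)
x0,y0=max(p[0]-100,0),max(p[1]-100,0)
q=np.zeros((500,800,3),np.uint8); q[:400,:400]=cv2.resize(im2[y0:y0+200,x0:x0+200],(400,400),interpolation=2)
q[:400,400:]=cv2.resize(im[130:350,215:435],(400,400),interpolation=2); cv2.imwrite('pics/c7.png',q[:,:,::-1])
t,_=grab('top','pics/t7.png')
d=np.abs(t.astype(int)-cv2.imread('pics/top0.png')[:,:,::-1]).sum(2)
for n,(u,v) in dict(jig=(319,282),bung=(267,173),bung2=(297,145)).items(): print(n,d[v-13:v+14,u-13:u+14].mean().round(1))
```

```text
[0.56126719 0.11932325 0.33291099] [-1.79998524e+02  2.22964054e-02  1.45437511e+01] 0.3267912242448965 [-0.41533722  0.01768884 -0.464566  ] [-0.1 -0.2 -0.  -0.1  0.1 -0.  -0. ]
[253 281]
jig 6.1
bung 5.5
bung2 6.0
```

View pics/c7.png

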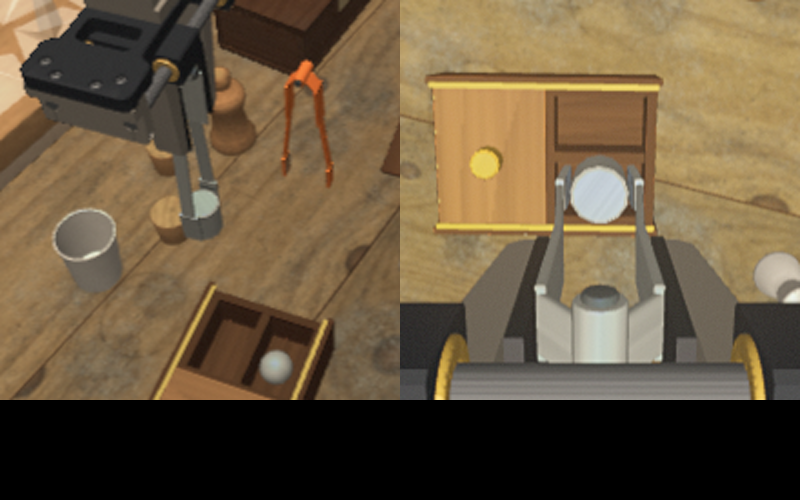

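The barrel is squeezed in the jaws (scene crop (202,213)), the ball is still in its well (275,365) and the lid is open. The bystanders have not moved. The barrel's underside is at about 0.22 m.

```bash
python3 -c "
from workcell import arm
print(arm.sign_off())"
```

```text
the job is handed in; nothing more can be done
None
```

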